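# Unbolt a parts carousel and bring the solder reel to the front

## Task

The four-compartment parts carousel is held by the slide bolt on its right-hand side. Draw the bolt back, push the carousel round until the compartment with the solder reel stands at the front, over the card holder, and shoot the bolt fully home again so that the carousel is locked there. Leave the stock standing in its compartments and the other things on the bench where they are.

Things in the scene. Friction and masses are not known exactly. Their poses are not given: they have to be found in the camera images.
- stand: Fixed round base under the carousel. Origin on the carousel's vertical axis at bench height; x to the back (away from the robot), y left, z up; turned up to 0.3 rad. At its front (-x), 155 to 185 mm from the axis, a sloped holder with a blank card, 74 mm wide, up to 34 mm high. On its right (-y) a bracket 56 mm wide, 28 mm high, out to 285 mm; two bolt keepers on it, 48 mm high.
- carousel (a joint): Turn of the carousel about the stand's z, rad, anticlockwise from above positive; 0 at the start, endless. Needs about 0.15 N m, stays where left. With the bolt home it is locked but for about half a degree of play. The bolt enters only at a quarter turn (a notch in line with each compartment's middle); the notch mouths flare, so within about 4 degrees the bolt centres it.
- tray_mark (a point): Point on the carousel's tray floor, in the middle of the compartment that is at the front at the start, 110 mm from the axis. Grey tray of 260 mm diameter, floor 45 mm above the bench, lip 57 mm. Four dividers, 4 mm thick, tops at 90 mm, run from hub (32 mm wide, 101 mm high) to lip at 45 degrees either side of each compartment's middle: push one near the rim, some 100 mm from the axis.
- bolt (a joint): Travel of the slide bolt, m: 0 fully home in the notch, growing as it is drawn outward (along the stand's -y), end stop 0.045. A steel rod of 12 mm diameter, 36 mm above the bench. Its nose is clear of the rim of the notched aluminium plate (300 mm diameter, under the tray) above 0.034, and stops against that rim there if no notch faces it. About 2.5 N of friction; stays where left.
- bolt_knob (a point): Point on the axis of the bolt's upright round steel knob, 75 mm above the bench. Knob 16 mm diameter, from 60 to 90 mm above the bench, on a thinner stem. It rides with the bolt: 195 mm from the carousel's axis on the stand's -y side when home, 240 mm when drawn. Pinch it from above or push it; nothing within 60 mm of it is higher than 48 mm.
- solder_reel: The reel of solder: a spool standing on end, grey flanges of 48 mm diameter above and below a wound bright metal core, 40 mm high; origin at the centre of its underside. It stands loose in the left, back or right compartment, about 68 mm from the carousel's axis.
- tape_roll: Stock in another compartment: roll of black insulating tape lying flat, outside diameter 50 mm, 19 mm high, loose; origin at the centre of its underside.
- flux_jar: Stock in another compartment: small white jar with a black cap, 42 mm diameter, 42 mm high, loose; origin at the centre of its underside.
- fuse_box: Stock in the compartment that is at the front at the start: small lidded plastic box, 37 by 29 by 22 mm, loose; origin at the centre of its underside.
- screwdriver: Bystander: screwdriver with black handle, 190 mm long, 26 mm thick, lying near the bolt on its far side; origin at its middle, on the bench.
- spanner: Bystander: steel spanner, 170 mm long, lying to the left of the carousel; origin at its middle, on the bench.
- pliers: Bystander: long-nosed pliers with black grips, 150 mm long, lying further to the left; origin at the pivot, on the bench.
- spray_bottle: Bystander: white plastic bottle, 54 mm diameter, 145 mm high, standing behind the carousel on the left; origin at the centre of its underside.
- packing_tape: Bystander: roll of clear packing tape lying flat, 104 mm diameter, 48 mm high, in front of the bolt bracket, nearer the robot; origin at the centre of its underside.
Not all that is in view belongs to the job. Of the things that look like the fuse_box, the middle-sized one is meant.

How it is judged:
By the outcome, as a careful person would: the job done as asked, in the order asked, and still so for the second after the job is handed in, with the robot touching nothing.
It also fails if it takes over 64 s, if anything falls off the work surface, if the arm or the gripper's body presses on something with over 40 N, if the wrist force passes 120 N, or if a joint passes its speed limit or range.

## Robot

A 6-joint arm with a two-finger parallel gripper is mounted at the origin on the work surface. World frame = base frame: x ahead of the robot, y to its left, z up, the work surface at z = 0. Lengths are in m, angles in rad, forces in N, time in s.
With the tool pointing down it reaches from about 0.35 to 0.875 m from the base axis. Payload 4.2 kg.
Tool frame: the origin (TCP) lies at the very end of the fingers, on their centre line; the grasp point (between the pads) lies 19 mm behind it (ctrl.grip_point_offset is the distance from the TCP to the grasp point, in m); z points along the fingers, y is the line along which they close (so a half turn about z gives the same grasp; the last joint's range is limited). The gripper opens to 87 mm and grips with 3 to 60 N. Pads are 19 mm wide; open, the fingers measure 117 mm over their backs; the gripper's body (75 mm by 190 mm) begins 51 mm behind the grasp point.
Start: joints at [-0.845, 0.385, 0.008, 0, -1.194, -0.259], TCP at [0.281, -0.558, 0.223] pointing down, gripper open.
Joint ranges: [-3.14, 3.14], [-1.21, 2.06], [-1.07, 1.41], [-3.16, 2.05], [-2.99, -0.16], [-3.1, 3.1]. Speed limits (rad/s): [2.79, 2.79, 3.14, 3.14, 3.14, 3.14].

## Interface

Orientations are given as a rotation vector (axis times angle).
In Python, from bench import ctrl gives the robot as it stands.
- The arm moves only by the tool step_arm, never from a script. Its argument "steps" is a list of rows, each an object with "translation": the shift along the tool's x, y, z as a fraction of full scale, a list of three; "twist": the turn, a rotation vector about the tool's x, y, z as a fraction of full scale, a list of three. In form: [{"translation": [dx, dy, dz], "twist": [wx, wy, wz]}, ...]. A call has 1 to 12 rows; each row shifts and turns the commanded pose from where the row before left it, along the tool's axes as they then stand; what a row does not reach is not made up. Full scale, the value 1, is 0.06 m for a shift and 0.15 rad for a turn. A row lasts 1/8 s, in which the tool goes at most 62.5 mm and 10.7 degrees, less where a joint would pass 70% of its speed; a pose out of reach is approached as far as the arm can. A call with a number of a shift or a turn outside -1 to 1 is refused whole. A call with a gripper value outside its range is refused whole. "grip" is the gripper command: -1 is shut, 1 is fully open, values between are in proportion, set as the call begins (left out, the last holds). The fingers move at their own pace and stop on an object; the grip force is fixed at half the most. Time passes only in rows, so rows that do not move let the fingers close. It gives the time, the measured TCP pose, the force, the opening and the grip force at its end, in the units of the state.
- ctrl.observe(): the state, without advancing time (a new reading comes with each control period).
- ctrl.snapshot(name): name is "scene" or "top" or "wrist"; returns the picture (480x640x3 uint8, blue, green, red); there is no depth.
- ctrl.camera_params(name): a dict with "mtx" (3x3 intrinsics, pixels), "k1" (the pictures are not rectified: a ray, as slopes to the right and down, at radius r is drawn at 1 + k1 r^2 times it, then the intrinsics apply), "rvec" (rotation vector, rad) and "tvec" (3), from world to camera coordinates, as OpenCV has them; the wrist camera has in their place "hand_eye" (4x4, takes a point from camera to tool coordinates, whose origin is the TCP and whose axes are the flange's). Camera axes: x right, y down, z forward; pixel columns grow to the right and rows downward; lengths in m; the calibration is good to about 2 mm. A picture is of the moment at which its call begins: read the wrist's pose just before it. camera_params takes no time and is no camera call.
- ctrl.job_done(): hands the job in; it is judged then, once.
The state is a dict: "time_s": time; "joint_pos": joint angles; "qd": joint speeds; "joint_torque": joint torques, N m; "position": TCP position; "orientation": TCP orientation; "wrist_force": force on the tool from outside, world axes, zero at the start; "ft_torque": the same for the moment, N m; "width": opening from 0.0 (shut) to 1.0 (fully open); "grasp_force": force on a finger pad.
Only numpy, scipy, OpenCV 4.12 (cv2) and the standard library are available. Lean on these libraries where they do the work, as an engineer would, in place of code of your own. Each camera call takes 0.05 s, during which the arm holds its last target. There are 200 camera calls.

## Working session

There is one attempt and no reset: what is moved stays moved. The work goes in short steps, Python scripts to look and compute and a tool call to move; the robot and the scene stay as the last step left them, time stands still between calls to the robot, and variables do not carry over. Pictures are saved under pics/ and viewed, at most 10 in all, crops included, and the job is handed in when it is done.

Besides the shell and the picture viewer there is one more tool, called as name(argument=value, ...), one argument or row to a line, values as JSON. step_arm: Moves the arm, as the interface text tells. Shift numbers are shares of 0.06 m and turn numbers shares of 0.15 rad, none past 1 either way. Its arguments: {"type":"object","properties":{"steps":{"type":"array"},"grip":{"type":"number"}},"required":["steps"]}

```bash
mkdir -p pics; cat > h.py <<'E'
import numpy as np, cv2
from scipy.spatial.transform import Rotation as R
from bench import ctrl
def cam(name, st=None):
    p=ctrl.camera_params(name)
    if name=="wrist":
        T=np.eye(4);T[:3,:3]=R.from_rotvec(st["orientation"]).as_matrix();T[:3,3]=st["position"]
        W=np.linalg.inv(T@np.array(p["hand_eye"]))
        Rm,t=W[:3,:3],W[:3,3]
    else: Rm=R.from_rotvec(np.ravel(p["rvec"])).as_matrix();t=np.ravel(p["tvec"])
    return np.array(p["mtx"]),p["k1"],Rm,t
def ray(c,px):
    K,k1,Rm,t=c
    u=cv2.undistortPoints(np.array([[px]],float),K,np.array([k1,0,0,0,0.]))[0,0]
    return -Rm.T@t, Rm.T@np.array([u[0],u[1],1])
def onplane(c,px,z):
    o,d=ray(c,px);return o+d*(z-o[2])/d[2]
def proj(c,P):
    K,k1,Rm,t=c
    return cv2.projectPoints(np.array(P,float).reshape(-1,1,3),cv2.Rodrigues(Rm)[0],t,K,np.array([k1,0,0,0,0.]))[0].reshape(-1,2)
E
python3 - <<'E'
from h import *
for n in("top","scene"): cv2.imwrite(f"pics/{n}0.png",ctrl.snapshot(n))
s=ctrl.observe();print(s["position"],s["orientation"],s["time_s"])
E
```

```text
[ 0.28104505 -0.55765938  0.2215766 ] [ 7.26213566e-01 -3.05592330e+00 -2.95051686e-03] 0.1
```

View pics/top0.png

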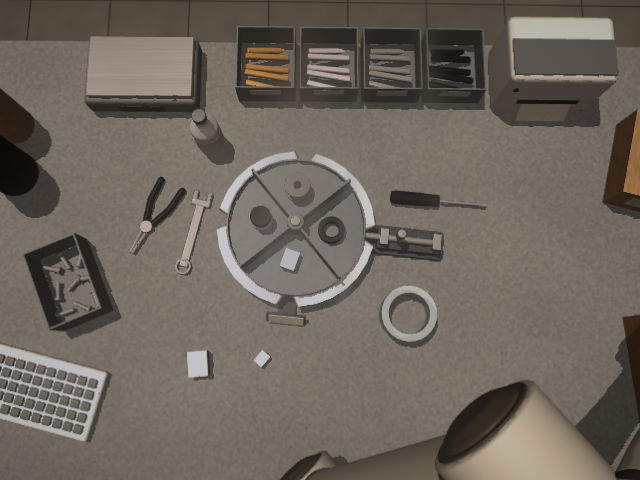

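View pics/scene0.png

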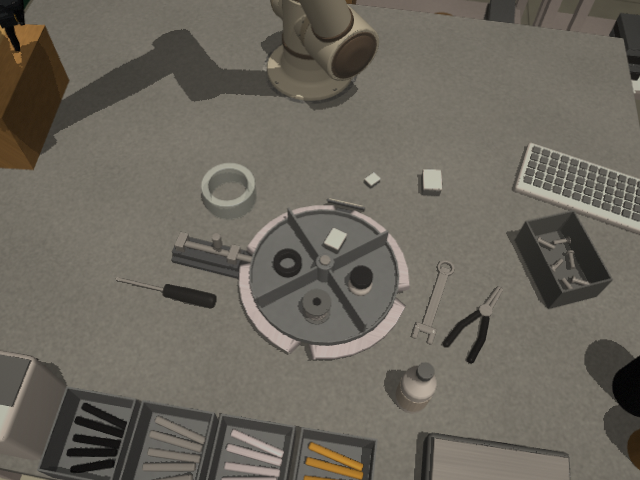

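The reel is in the back compartment (top image 298,187), the tape in the right one (331,230), the jar in the left (261,217) and the fuse box at the front (290,260). The hub is at (295,221) and the knob at (402,234). The carousel therefore needs a half turn.

```bash
python3 - <<'E'
from h import *
t=cam("top");s=cam("scene")
h=onplane(t,(295,220),.101);k=onplane(t,(402,233.5),.09)
h2=onplane(s,(325,260),.101);k2=onplane(s,(217,238),.09)
print("hub",h,h2,"knob",k,k2)
d=(k-h)[:2];print("dist",np.hypot(*d),"stand yaw",np.arctan2(d[1],d[0])+np.pi/2)
st=ctrl.observe();Rm=R.from_rotvec(st["orientation"]).as_matrix();print(Rm.round(3),st["joint_pos"],st["width"])
for n,p,z in(("div FR",(345,268),.09),("div FL",(247,262),.09),("BR",(349,181),.09),("BL",(255,173),.09),("reel",(297,185),.085),("bottle",(199,116),.145),("card",(286,318),.03)):
    q=onplane(t,p,z);e=(q-h)[:2];print(n,q.round(3),np.hypot(*e).round(3),np.degrees(np.arctan2(e[1],e[0])).round(1))
E
```

```text
hub [0.54816507 0.11174586 0.101     ] [0.54843046 0.11410108 0.101     ] knob [ 0.52647367 -0.08309027  0.09      ] [ 0.52977106 -0.07753116  0.09      ]
dist 0.19603987493443512 stand yaw -0.11087491342639066
[[-0.893 -0.45  -0.001]
 [-0.45   0.893  0.002]
 [ 0.     0.002 -1.   ]] [-8.45401108e-01  3.85499002e-01  6.80611171e-03 -4.20144338e-04
 -1.19402565e+00 -2.58613173e-01] 1.0011158684081418
div FR [0.463 0.021 0.09 ] 0.125 -133.4
div FL [0.473 0.198 0.09 ] 0.114 131.3
BR [0.625 0.013 0.09 ] 0.125 -52.2
BL [0.639 0.187 0.09 ] 0.118 39.6
reel [0.618 0.109 0.085] 0.07 -2.1
bottle [0.727 0.284 0.145] 0.248 43.8
card [0.376 0.129 0.03 ] 0.173 174.3
```

step_arm(
  steps=[
    {"translation":[0,0,0],"twist":[0,0,0.953]},
    {"translation":[0,0,0],"twist":[0,0,0.953]},
    {"translation":[0,0,0],"twist":[0,0,0.953]},
    {"translation":[0,0,0],"twist":[0,0,0.953]},
  ],
  grip=0.2,
)

```text
time_s: 0.6
position: [0.2811, -0.5578, 0.2219]
orientation: [-0.172, -3.136, -0.002]
wrist_force: [-0.1, 1.0, -0.0]
width: 0.648
grasp_force: 0.0
```

step_arm(
  steps=[
    {"translation":[-0.27,0.695,0.1],"twist":[0,0,0]},
    {"translation":[-0.27,0.695,0.1],"twist":[0,0,0]},
    {"translation":[-0.27,0.695,0.1],"twist":[0,0,0]},
    {"translation":[-0.27,0.695,0.1],"twist":[0,0,0]},
    {"translation":[-0.27,0.695,0.1],"twist":[0,0,0]},
    {"translation":[-0.27,0.695,0.1],"twist":[0,0,0]},
    {"translation":[-0.27,0.695,0.1],"twist":[0,0,0]},
    {"translation":[-0.27,0.695,0.1],"twist":[0,0,0]},
    {"translation":[-0.27,0.695,0.1],"twist":[0,0,0]},
    {"translation":[-0.27,0.695,0.1],"twist":[0,0,0]},
    {"translation":[-0.27,0.695,0],"twist":[0,0,0]},
    {"translation":[-0.27,0.695,0],"twist":[0,0,0]},
  ],
)

```text
time_s: 2.1
position: [0.5272, -0.0794, 0.1621]
orientation: [-0.165, -3.136, 0.0]
wrist_force: [0.3, -0.4, 0.7]
width: 0.599
grasp_force: 0.0
```

```bash
python3 - <<'E'
from h import *
st=ctrl.observe();im=ctrl.snapshot("wrist");c=cam("wrist",st)
print(st["position"],R.from_rotvec(st["orientation"]).as_matrix().round(3),st["joint_pos"],st["width"],st["wrist_force"])
print(proj(c,[[.527,-.081,.09],[.548,.112,.101]]))
cv2.imwrite("pics/w1.png",im)
E
```

```text
[ 0.52723752 -0.07942824  0.16213365] [[-0.995  0.105 -0.001]
 [ 0.105  0.995 -0.   ]
 [ 0.001 -0.    -1.   ]] [ 1.54813534e-01  2.83887057e-01 -3.04995689e-01 -9.35192194e-05
 -9.82835205e-01 -1.83042373e+00] 0.5994312026461949 [ 0.34460496 -0.43905928  0.65511272]
[[321.35941921 252.51505587]
 [616.17963361 258.34681282]]
```

View pics/w1.png

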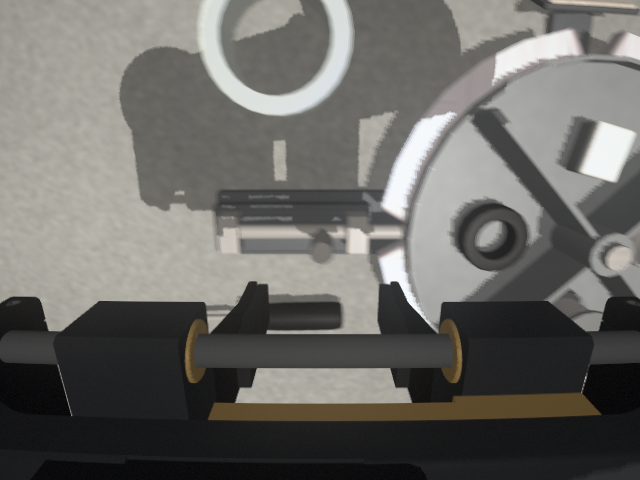

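The knob's top shows at about (320,245), within 5 px of the predicted (321,252). I'll descend and pinch.

step_arm(
  steps=[
    {"translation":[0.03,0,0.4],"twist":[0,0,0]},
    {"translation":[0,0,0.4],"twist":[0,0,0]},
    {"translation":[0,0,0.4],"twist":[0,0,0]},
    {"translation":[0,0,0.4],"twist":[0,0,0]},
    {"translation":[0,0,0],"twist":[0,0,0]},
  ],
)

```text
time_s: 2.78
position: [0.5235, -0.0809, 0.0647]
orientation: [-0.165, -3.132, 0.001]
wrist_force: [-0.1, 0.4, 0.1]
width: 0.6
grasp_force: 0.0
```

step_arm(
  steps=[
    {"translation":[0,0,0],"twist":[0,0,0]},
    {"translation":[0,0,0],"twist":[0,0,0]},
    {"translation":[0,0,0],"twist":[0,0,0]},
    {"translation":[0,0,0],"twist":[0,0,0]},
    {"translation":[0,0,0],"twist":[0,0,0]},
    {"translation":[0,0,0],"twist":[0,0,0]},
  ],
  grip=-1,
)

```text
time_s: 3.52
position: [0.5253, -0.0818, 0.067]
orientation: [0.164, 3.137, -0.003]
wrist_force: [0.4, -4.5, 0.6]
width: 0.173
grasp_force: 30.0
```

step_arm(
  steps=[
    {"translation":[0,-0.12,0],"twist":[0,0,0]},
    {"translation":[0,-0.12,0],"twist":[0,0,0]},
    {"translation":[0,-0.12,0],"twist":[0,0,0]},
    {"translation":[0,-0.12,0],"twist":[0,0,0]},
    {"translation":[0,-0.12,0],"twist":[0,0,0]},
    {"translation":[0,-0.12,0],"twist":[0,0,0]},
    {"translation":[0,0,0],"twist":[0,0,0]},
    {"translation":[0,0,0],"twist":[0,0,0]},
  ],
)

```text
time_s: 4.53
position: [0.5208, -0.1247, 0.0669]
orientation: [0.165, 3.137, -0.002]
wrist_force: [-1.8, -2.8, 5.7]
width: 0.173
grasp_force: 30.0
```

step_arm(
  steps=[
    {"translation":[0,0,0],"twist":[0,0,0]},
    {"translation":[0,0,0],"twist":[0,0,0]},
    {"translation":[0,0,0],"twist":[0,0,0]},
    {"translation":[0,0,-0.4],"twist":[0,0,0]},
    {"translation":[0,0,-0.4],"twist":[0,0,0]},
    {"translation":[0,0,-0.4],"twist":[0,0,0]},
    {"translation":[0,0,-0.4],"twist":[0,0,0]},
    {"translation":[-0.3,0.7,0],"twist":[0,0,0]},
    {"translation":[-0.3,0.7,0],"twist":[0,0,0]},
    {"translation":[-0.3,0.7,0],"twist":[0,0,0]},
    {"translation":[-0.3,0.7,0],"twist":[0,0,0]},
  ],
  grip=0.1,
)

```text
time_s: 5.9
position: [0.6104, 0.0374, 0.1622]
orientation: [-0.165, -3.137, 0.0]
wrist_force: [0.7, -0.8, -0.4]
width: 0.552
grasp_force: 0.0
```

step_arm(
  steps=[
    {"translation":[0,0,0],"twist":[0,0,0.872]},
    {"translation":[0,0,0],"twist":[0,0,0.872]},
    {"translation":[0,0,0],"twist":[0,0,0.872]},
    {"translation":[0,0,0],"twist":[0,0,0.872]},
    {"translation":[0,0,0],"twist":[0,0,0.872]},
    {"translation":[0,0,0],"twist":[0,0,0.872]},
    {"translation":[0,0,0],"twist":[0,0,0]},
  ],
  grip=-0.3,
)

```text
time_s: 6.78
position: [0.6098, 0.036, 0.1621]
orientation: [-1.349, -2.836, 0.001]
wrist_force: [-0.1, -0.5, -0.2]
width: 0.353
grasp_force: 0.0
```

```bash
python3 - <<'E'
from h import *
st=ctrl.observe();im=ctrl.snapshot("wrist");c=cam("wrist",st)
Rm=R.from_rotvec(st["orientation"]).as_matrix();p=np.array(st["position"])
print(p,np.degrees(np.arctan2(Rm[1,1],Rm[0,1])),st["joint_pos"],st["width"])
h=np.array([.548,.112]);a=np.radians(-51)
for r in(.05,.1,.125):
    print(proj(c,[[h[0]+r*np.cos(a),h[1]+r*np.sin(a),.09]]))
cv2.imwrite("pics/w2.png",im)
cv2.imwrite("pics/top2.png",ctrl.snapshot("top"))
E
```

```text
[0.60977746 0.03601771 0.16212931] 39.111645558232446 [ 3.23599580e-01  4.08224158e-01 -1.14178972e-01 -1.89749048e-04
 -1.04904317e+00 -2.78247072e+00] 0.3526938845323068
[[323.58712007 179.51877368]]
[[323.43881781 255.08690844]]
[[323.37048021 289.61705064]]
```

View pics/w2.png

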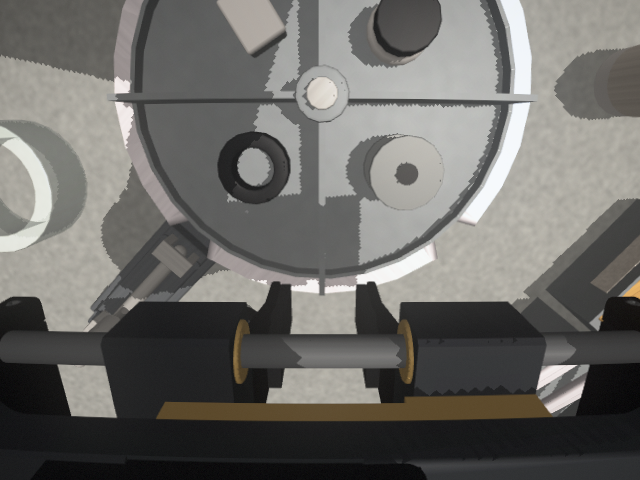

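The divider runs straight down the picture at column 321, and the hub is at (322,93). The fingers (278 and 370) straddle it evenly, so I'll descend.

step_arm(
  steps=[
    {"translation":[0.02,0,0.4],"twist":[0,0,0]},
    {"translation":[0,0,0.4],"twist":[0,0,0]},
    {"translation":[0,0,0.4],"twist":[0,0,0]},
    {"translation":[0,0,0.4],"twist":[0,0,0]},
    {"translation":[0,0,0],"twist":[0,0,0]},
  ],
)

```text
time_s: 7.5
position: [0.6077, 0.0364, 0.0646]
orientation: [-1.349, -2.833, 0.005]
wrist_force: [0.4, -1.4, -0.4]
width: 0.352
grasp_force: 0.0
```

step_arm(
  steps=[
    {"translation":[0,0,0],"twist":[0,0,0]},
    {"translation":[0,0,0],"twist":[0,0,0]},
    {"translation":[0,0,0],"twist":[0,0,0]},
    {"translation":[0,0,0],"twist":[0,0,0]},
  ],
  grip=-0.76,
)

```text
time_s: 8.0
position: [0.6094, 0.0369, 0.0671]
orientation: [1.352, 2.835, 0.001]
wrist_force: [0.0, 0.0, 0.1]
width: 0.128
grasp_force: 0.0
```

step_arm(
  steps=[
    {"translation":[0.002,0.07,0],"twist":[0,0,-0.29]},
    {"translation":[0.006,0.141,0],"twist":[0,0,-0.582]},
    {"translation":[0.014,0.211,0],"twist":[0,0,-0.873]},
    {"translation":[0.014,0.211,0],"twist":[0,0,-0.873]},
    {"translation":[0.014,0.211,0],"twist":[0,0,-0.873]},
    {"translation":[0.014,0.211,0],"twist":[0,0,-0.873]},
    {"translation":[0.014,0.211,0],"twist":[0,0,-0.873]},
    {"translation":[0.014,0.211,0],"twist":[0,0,-0.873]},
    {"translation":[0.014,0.211,0],"twist":[0,0,-0.873]},
    {"translation":[0.014,0.211,0],"twist":[0,0,-0.873]},
    {"translation":[0.006,0.141,0],"twist":[0,0,-0.582]},
    {"translation":[0.002,0.07,0],"twist":[0,0,-0.29]},
  ],
)

```text
time_s: 9.5
position: [0.6364, 0.1517, 0.0665]
orientation: [0.657, -3.072, 0.001]
wrist_force: [0.6, -0.3, -0.7]
width: 0.117
grasp_force: 0.7
```

```bash
cat > pos.py <<'E'
from h import *
st=ctrl.observe();Rm=R.from_rotvec(st["orientation"]).as_matrix();p=np.array(st["position"])
e=p[:2]-[.548,.112];print(p.round(4),"psi",np.degrees(np.arctan2(Rm[1,1],Rm[0,1])).round(1),"r",np.hypot(*e).round(4),"az",np.degrees(np.arctan2(e[1],e[0])).round(1),np.round(st["wrist_force"],1),np.round(st["joint_pos"],2))
E
python3 pos.py
```

```text
[0.6364 0.1517 0.0665] psi 114.1 r 0.0969 az 24.2 [ 0.6 -0.3 -0.7] [ 0.48  0.57 -0.1   0.   -0.9  -1.63]
```

step_arm(
  steps=[
    {"translation":[0.002,0.07,0],"twist":[0,0,-0.29]},
    {"translation":[0.006,0.141,0],"twist":[0,0,-0.582]},
    {"translation":[0.014,0.211,0],"twist":[0,0,-0.873]},
    {"translation":[0.014,0.211,0],"twist":[0,0,-0.873]},
    {"translation":[0.014,0.211,0],"twist":[0,0,-0.873]},
    {"translation":[0.014,0.211,0],"twist":[0,0,-0.873]},
    {"translation":[0.014,0.211,0],"twist":[0,0,-0.873]},
    {"translation":[0.014,0.211,0],"twist":[0,0,-0.873]},
  ],
)

```text
time_s: 10.5
position: [0.5708, 0.2067, 0.0666]
orientation: [-1.951, 2.461, -0.0]
wrist_force: [1.7, -0.9, -0.6]
width: 0.122
grasp_force: 1.0
```

step_arm(
  steps=[
    {"translation":[0.014,0.211,0],"twist":[0,0,-0.873]},
    {"translation":[0.014,0.211,0],"twist":[0,0,-0.873]},
    {"translation":[0.014,0.211,0],"twist":[0,0,-0.873]},
    {"translation":[0.014,0.211,0],"twist":[0,0,-0.873]},
    {"translation":[0.014,0.211,0],"twist":[0,0,-0.873]},
    {"translation":[0.014,0.211,0],"twist":[0,0,-0.873]},
    {"translation":[0.006,0.141,0],"twist":[0,0,-0.582]},
    {"translation":[0.002,0.07,0],"twist":[0,0,-0.29]},
    {"translation":[0,0,0],"twist":[0,0,0]},
  ],
)

```text
time_s: 11.62
position: [0.4869, 0.1874, 0.0669]
orientation: [-2.836, 1.351, -0.0]
wrist_force: [-0.3, -0.3, 0.2]
width: 0.116
grasp_force: 0.0
```

```bash
python3 pos.py
```

```text
[0.4869 0.1874 0.0669] psi -141.0 r 0.0971 az 129.0 [-0.3 -0.3  0.2] [ 0.68  0.38 -0.45 -0.   -0.74  0.  ]
```

Now I'll close to centre the divider, then open and rise, and look from the wrist.

step_arm(
  steps=[
    {"translation":[0,0,0],"twist":[0,0,0]},
    {"translation":[0,0,0],"twist":[0,0,0]},
    {"translation":[0,0,0],"twist":[0,0,0]},
    {"translation":[0,0,0],"twist":[0,0,0]},
  ],
  grip=-1,
)

```text
time_s: 12.12
position: [0.4868, 0.1874, 0.0668]
orientation: [2.836, -1.352, -0.0]
wrist_force: [-2.9, 2.3, 5.7]
width: 0.047
grasp_force: 30.0
```

step_arm(
  steps=[
    {"translation":[0,0,0],"twist":[0,0,0]},
    {"translation":[0,0,0],"twist":[0,0,0]},
    {"translation":[0,0,0],"twist":[0,0,0]},
    {"translation":[0,0,-0.4],"twist":[0,0,0]},
    {"translation":[0,0,-0.4],"twist":[0,0,0]},
    {"translation":[0,0,-0.4],"twist":[0,0,0]},
    {"translation":[0,0,-0.4],"twist":[0,0,0]},
    {"translation":[0,0,0],"twist":[0,0,0]},
  ],
  grip=-0.4,
)

```text
time_s: 13.12
position: [0.488, 0.188, 0.1642]
orientation: [-2.833, 1.349, -0.004]
wrist_force: [-0.0, -0.1, -0.5]
width: 0.3
grasp_force: 0.0
```

```bash
python3 - <<'E'
from h import *
st=ctrl.observe();im=ctrl.snapshot("wrist");c=cam("wrist",st)
np.save("w3.npy",np.r_[st["position"],st["orientation"]])
print(st["position"],st["wrist_force"])
h=np.array([.548,.112])
for a in(129,39,-51,-141):
    for r in(.05,.12): print(a,r,proj(c,[[h[0]+r*np.cos(np.radians(a)),h[1]+r*np.sin(np.radians(a)),.09]]).round(0))
cv2.imwrite("pics/w3.png",im)
E
```

```text
[0.48799122 0.18800991 0.16423118] [-0.00812438 -0.10681335 -0.47330009]
129 0.05 [[325. 181.]]
129 0.12 [[325. 284.]]
39 0.05 [[242.  98.]]
39 0.12 [[128. 100.]]
-51 0.05 [[325.   5.]]
-51 0.12 [[ 326. -135.]]
-141 0.05 [[409.  98.]]
-141 0.12 [[524. 100.]]
```

View pics/w3.png

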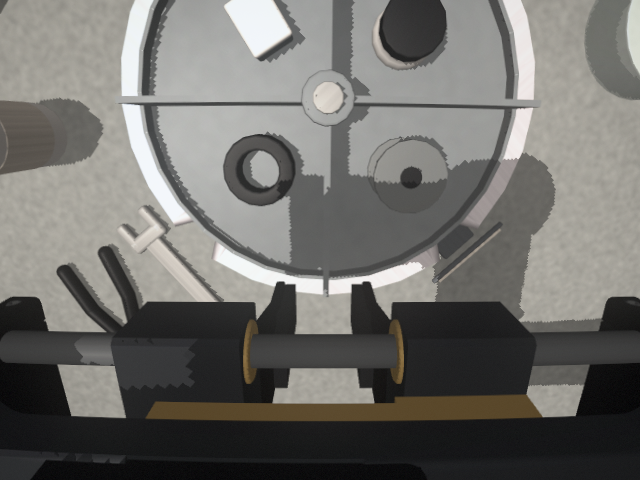

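The reel (410,177) is now at the front, above the card (470,250), and the dividers are within about 1° of square. The stock is still standing in place. Next I'll go back to the knob.

step_arm(
  steps=[
    {"translation":[0,0,0],"twist":[0,0,-0.872]},
    {"translation":[0,0,0],"twist":[0,0,-0.872]},
    {"translation":[0,0,0],"twist":[0,0,-0.872]},
    {"translation":[0,0,0],"twist":[0,0,-0.872]},
    {"translation":[0,0,0],"twist":[0,0,-0.872]},
    {"translation":[0,0,0],"twist":[0,0,-0.872]},
  ],
  grip=0.1,
)

```text
time_s: 13.92
position: [0.4861, 0.1868, 0.1609]
orientation: [3.136, -0.157, -0.004]
wrist_force: [-0.4, -0.5, 0.2]
width: 0.55
grasp_force: 0.0
```

step_arm(
  steps=[
    {"translation":[0.137,0.642,0],"twist":[0,0,0]},
    {"translation":[0.137,0.642,0],"twist":[0,0,0]},
    {"translation":[0.137,0.642,0],"twist":[0,0,0]},
    {"translation":[0.137,0.642,0],"twist":[0,0,0]},
    {"translation":[0.137,0.642,0],"twist":[0,0,0]},
    {"translation":[0.137,0.642,0],"twist":[0,0,0]},
    {"translation":[0.137,0.642,0],"twist":[0,0,0]},
    {"translation":[0.137,0.642,0],"twist":[0,0,0]},
    {"translation":[0,0,0],"twist":[0,0,0]},
  ],
)

```text
time_s: 15.05
position: [0.5193, -0.1279, 0.1607]
orientation: [3.137, -0.17, -0.005]
wrist_force: [-0.2, -0.6, 0.0]
width: 0.549
grasp_force: 0.0
```

```bash
python3 pos.py
```

```text
[ 0.5193 -0.1279  0.1607] psi -96.2 r 0.2416 az -96.8 [-0.2 -0.6  0. ] [ 0.06  0.29 -0.3  -0.   -0.98  1.4 ]
```

step_arm(
  steps=[
    {"translation":[0.02,-0.04,0.4],"twist":[0,0,0]},
    {"translation":[0,0,0.4],"twist":[0,0,0]},
    {"translation":[0,0,0.4],"twist":[0,0,0]},
    {"translation":[0,0,0.36],"twist":[0,0,0]},
    {"translation":[0,0,0],"twist":[0,0,0]},
  ],
)

```text
time_s: 15.68
position: [0.5197, -0.123, 0.0667]
orientation: [3.137, -0.163, -0.009]
wrist_force: [0.4, 0.8, -0.4]
width: 0.55
grasp_force: 0.0
```

step_arm(
  steps=[
    {"translation":[0,0,0],"twist":[0,0,0]},
    {"translation":[0,0,0],"twist":[0,0,0]},
    {"translation":[0,0,0],"twist":[0,0,0]},
    {"translation":[0,0,0],"twist":[0,0,0]},
    {"translation":[0,0,0],"twist":[0,0,0]},
  ],
  grip=-1,
)

```text
time_s: 16.3
position: [0.5219, -0.1239, 0.0694]
orientation: [3.137, -0.164, 0.001]
wrist_force: [0.3, -0.7, 1.7]
width: 0.171
grasp_force: 30.0
```

step_arm(
  steps=[
    {"translation":[0,-0.12,0],"twist":[0,0,0]},
    {"translation":[0,-0.12,0],"twist":[0,0,0]},
    {"translation":[0,-0.12,0],"twist":[0,0,0]},
    {"translation":[0,-0.12,0],"twist":[0,0,0]},
    {"translation":[0,-0.12,0],"twist":[0,0,0]},
    {"translation":[0,-0.1,0],"twist":[0,0,0]},
    {"translation":[0,0,0],"twist":[0,0,0]},
    {"translation":[0,0,0],"twist":[0,0,0]},
  ],
)

```text
time_s: 17.3
position: [0.5263, -0.082, 0.0694]
orientation: [3.137, -0.163, 0.001]
wrist_force: [-0.7, -5.5, 5.9]
width: 0.173
grasp_force: 30.0
```

step_arm(
  steps=[
    {"translation":[0,-0.02,0],"twist":[0,0,0]},
    {"translation":[0,0,0],"twist":[0,0,0]},
    {"translation":[0,0,0],"twist":[0,0,0]},
  ],
)

```text
time_s: 17.68
position: [0.5263, -0.0819, 0.0694]
orientation: [3.135, -0.163, -0.0]
wrist_force: [0.9, -9.3, 4.7]
width: 0.175
grasp_force: 30.0
```

step_arm(
  steps=[
    {"translation":[0,-0.025,0],"twist":[0,0,0]},
    {"translation":[0,0,0],"twist":[0,0,0]},
    {"translation":[0,0,0],"twist":[0,0,0]},
  ],
)

```text
time_s: 18.05
position: [0.5262, -0.0818, 0.0694]
orientation: [3.133, -0.162, -0.001]
wrist_force: [0.4, -15.6, 4.5]
width: 0.167
grasp_force: 30.0
```

The bolt is against its stop at the starting home position. I'll relax the push, release and rise clear.

step_arm(
  steps=[
    {"translation":[0,0.02,0],"twist":[0,0,0]},
    {"translation":[0,0,0],"twist":[0,0,0]},
  ],
)

```text
time_s: 18.3
position: [0.5263, -0.0819, 0.0694]
orientation: [3.135, -0.163, -0.0]
wrist_force: [0.1, -10.9, 4.8]
width: 0.178
grasp_force: 30.0
```

step_arm(
  steps=[
    {"translation":[0,0,0],"twist":[0,0,0]},
    {"translation":[0,0,0],"twist":[0,0,0]},
    {"translation":[0,0,0],"twist":[0,0,0]},
    {"translation":[0,0,0],"twist":[0,0,0]},
    {"translation":[0,0,-0.4],"twist":[0,0,0]},
    {"translation":[0,0,-0.4],"twist":[0,0,0]},
    {"translation":[0,0,-0.4],"twist":[0,0,0]},
    {"translation":[0,0,-0.4],"twist":[0,0,0]},
    {"translation":[0,0.7,-0.2],"twist":[0,0,0]},
    {"translation":[0,0.7,-0.2],"twist":[0,0,0]},
    {"translation":[0,0.7,-0.2],"twist":[0,0,0]},
    {"translation":[0,0.7,-0.2],"twist":[0,0,0]},
  ],
  grip=0.1,
)

```text
time_s: 19.8
position: [0.5085, -0.2485, 0.2133]
orientation: [-3.137, 0.163, -0.0]
wrist_force: [-0.5, -0.2, 0.8]
width: 0.548
grasp_force: 0.0
```

step_arm(
  steps=[
    {"translation":[0.1,0.7,-0.2],"twist":[0,0,0]},
    {"translation":[-0.7,0.6,0],"twist":[0,0,0]},
    {"translation":[-0.7,0.6,0],"twist":[0,0,0]},
    {"translation":[-0.7,0.6,0],"twist":[0,0,0]},
    {"translation":[-0.7,0.6,0],"twist":[0,0,0]},
    {"translation":[0,0,0],"twist":[0,0,0]},
    {"translation":[0,0,0],"twist":[0,0,0]},
  ],
)

```text
time_s: 20.68
position: [0.3283, -0.4156, 0.2249]
orientation: [-3.137, 0.165, -0.0]
wrist_force: [-0.4, -0.4, 0.6]
width: 0.545
grasp_force: 0.0
```

```bash
python3 - <<'E'
from h import *
im=ctrl.snapshot("top");a=cv2.imread("pics/top0.png")
f=lambda i:cv2.resize(i[130:350,170:460],None,fx=1.37,fy=1.37,interpolation=cv2.INTER_CUBIC)
cv2.imwrite("pics/end.png",np.hstack([f(a),f(im)]))
print(ctrl.observe()["time_s"])
E
```

```text
20.725
```

View pics/end.png

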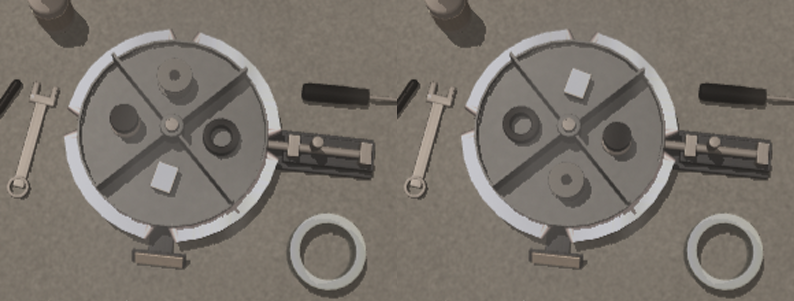

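The after view (right half) shows the reel at the front (566,181) and the knob at (715,143). Allowing for the 397 px offset, that matches its starting position of (318,143), so the bolt is home. Nothing else has moved.

```bash
python3 -c "
from bench import ctrl
print(ctrl.job_done())"
```

```text
the job is handed in; nothing more can be done
None
```

The job is handed in at about 21 s: the carousel was turned half round so the solder reel stands at the front over the card holder, the bolt is fully home again, and the stock and bench items are undisturbed.

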